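# Set out the carving for judging

### The arm

A 7-joint arm with a two-finger parallel gripper is mounted at the origin on the work surface. World frame = base frame: x ahead of the robot, y to its left, z up, the work surface at z = 0. Lengths are in m, angles in rad, forces in N, time in s.
With the tool pointing down it reaches from about 0.35 to 0.9 m from the base axis. Payload 19.9 kg.
Tool frame: the origin (TCP) lies on the centre line of the jaws, within the pads' length; the fingertips stand 8 mm ahead of it and the grasp point (between the pads) lies 11 mm behind it; z points along the fingers, y is the direction in which the jaws open and shut (so a half turn about z gives the same grasp; the last joint's range is limited). The gripper opens to 85 mm and grips with 20 to 120 N. Pads are 22 mm wide; open, the fingers measure 114 mm over their backs; the gripper's body (76 mm by 85 mm) begins 54 mm behind the grasp point. The pads swing forward as they close: fully open they stand 13 mm farther back than shut.
Start: joints at [1.105, 0.417, -0.01, 1.614, 0.005, 1.111, -0.053], TCP at [0.257, -0.57, 0.239] pointing down, gripper open.
Joint ranges: [-2.81, 2.81], [-0.39, 2.02], [-1.27, 1.25], [0.06, 2.57], [-1.19, 4.33], [0.19, 2], [-2.82, 2.82]. Speed limits (rad/s): [1.89, 1.89, 2.39, 2.39, 3.01, 3.01, 3.01].

### API

Orientations are given as a rotation vector (axis times angle).
In Python, from cell import r gives the robot as it stands. The module is installed in compiled form; this text tells all that it offers.
- The arm moves only by the tool step_arm, never from a script. Its argument "steps" is a list of rows, each a list of 4 numbers: the shift along the tool's x, y, z in mm, then the turn about the tool's z in degrees. In form: [[tx, ty, tz, turn], ...]. A call has 1 to 5 rows; each row is the pose to reach, as a shift and turn from the pose measured when the call began, along the tool's axes at that moment; what a row does not reach only later rows make up. A row lasts 1/8 s, in which the tool goes at most 62.5 mm and 10.7 degrees, less where a joint would pass 70% of its speed; a pose out of reach is approached as far as the arm can. A call with a gripper value outside its range is refused whole. "gripper" is the finger opening in mm, from 0 to 85.4, set as the call begins (left out, the last holds). The fingers move at their own pace and stop on an object; "newtons" is the grip in N (left out, the last holds). Time passes only in rows, so rows that repeat a pose let the fingers close. It gives the time, the measured TCP pose, the force and the opening at its end, in the units of the state.
- r.get_state(): the state, without advancing time (a new reading comes with each control period).
- r.camera(name): name is "scene" or "top"; returns the picture (400x640x3 uint8, red, green, blue); there is no depth.
- r.get_calibration(name): a dict with "fx", "fy", "cx", "cy" (pixels), "eye" and "orientation" of the camera in the world. Camera axes: x right, y up, looking along -z (the intrinsics and any distortion apply to the point x, -y, -z); pixel columns grow to the right and rows downward; lengths in m; the calibration is good to about 2 mm. A picture is of the moment at which its call begins. get_calibration takes no time and is no camera call.
- r.sign_off(): hands the job in, once; it reports no verdict.
Trained networks look in the newest picture that a camera, given by its name, has taken for a name from the list of things; names that differ only in an ending like _2 or _b are one class to them, and where a whole thing is asked for, a point or a joint stands for the part that bears it (a point fixed in the world has none). Each returns a list of dicts, best first, with "conf" (0 to 1); they miss things now and then, are a little off and sometimes report something else, mostly with a low value. They report only what shows in the picture. A call takes as long as a camera call. They do not tell look-alikes from the thing itself.
- r.search_frame(name, camera): "box" ([left, top, right, bottom] in pixels, round what is visible of it).
The state is a dict: "t": time; "joints": joint angles; "qd": joint speeds; "joint_efforts": joint torques, N m; "tcp_pos": TCP position; "orientation": TCP orientation; "contact_force": force on the tool from outside, world axes, zero at the start; "torque": the same for the moment, N m; "finger_gap": finger opening in m.
Only numpy, scipy, OpenCV 4.12 (cv2) and the standard library are available. Lean on these libraries where they do the work, as an engineer would, in place of code of your own. Each camera call takes 0.05 s, during which the arm holds its last target.

### The job

Set out this carving entry for the judges. First lean the tall relief panel, right way up, centred and clearly tilted back, against the front face of the plywood angle bracket, foot on the table and carved face outwards. Then gently balance the wooden carp, belly down and level, on the top of the turned dome, lying side-on to the panel, and let go; leave the blank panel, tools, bottle and offcut where they are.

Things in the scene. Friction and masses are not known exactly. Their poses are not given: they have to be found in the camera images.
- bracket: Plywood angle bracket, fixed to the table: an upright board 110 wide (y), 90 tall, 20 thick, with a foot and a gusset that reach 85 mm back (-x) from its front. Origin: at table height, middle of the front face. x points out of the front face (towards the dome), y along the board, z up. The panel leans on this front face, its back against the board's top edge.
- panel: Relief panel of pale wood, 150 tall (z), 100 wide (y), 14 thick (x), about 0.15 kg; a flower of petals is carved 2 mm proud on its +x face, below 110 mm height, with a plain margin at the top. It is the taller and wider of two panels that stand upright in the rack. Origin: centre of its bottom edge (middle of the thickness); z up towards its top edge.
- rack: Dark wood rack fixed to the table, 130 (x) by 112 (y) by 40 high, with two slots along y, centred at x = -34 and +34 mm, 18 wide, floor 10 mm above the table. Each slot holds one panel, standing loosely 30 mm deep in it. Origin: centre of the underside.
- blank: Plain blank panel, a bystander, 120 tall (z), 70 wide (y), 14 thick (x), standing in the other slot. Origin: centre of its bottom edge.
- carp: Roughed-out carved carp of pale wood, about 0.18 kg, 177 mm long with flat belly and flat flanks. Body block 90 long (x), 44 wide (y), 40 high (z) centred on the origin; dorsal fin up to 53 mm; head to +x out to 79 mm, thin tail to -x out to 98 mm. Origin: on the underside, below the middle of the body block, which is its balance point to within 2 mm. Grasp it across its flanks.
- dome: Turned wooden dome fixed to the table: half ball of 70 mm radius, 140 mm across, 75 mm high, standing in front of the bracket. Origin: centre of the underside.
- dome_top (a point): Topmost point of the dome, 75 mm above the table. Radius of curvature 70 mm.
- mallet: Bystander: turned carver's mallet standing on its head, 92 mm across, 205 high, handle up. Origin: centre of underside.
- bottle: Bystander: clear bottle, 64 mm across, 200 high, upright. Origin: centre of underside.
- sander: Bystander: cork sanding block 110 x 65 x 32. Origin: centre of underside.
- offcut: Bystander: wood offcut 75 x 40 x 45. Origin: centre of underside.
- gouge_a: Bystander: shorter gouge lying along its x, 195 long, 24 high, wooden handle from x = -90 to +20 mm. Origin: underside.
- gouge_b: Bystander: longer gouge lying along its x, 220 long, 24 high, wooden handle from x = -90 to +20 mm. Origin: underside.
There are look-alikes about, which are no part of the job. Of the things like the carp, leave any that is orange; of the rest the larger one is meant.

How it is judged:
On the way, in this order (a step that is already met when the one before it is completed fails the run):
1. the relief panel leans on the bracket, let go (angle between panel's own x axis and vertical between 0.96 and 1.47 rad and angle between panel's own z axis and vertical below 0.7 rad and angle between panel's own y axis and vertical between 1.47 and 1.67 rad and height (world z) of panel below 0.012 m and x of panel in the frame of bracket between 0.005 and 0.09 m and y of panel in the frame of bracket between -0.025 and 0.025 m and angle between the y axis of panel and the y axis of bracket, either way round below 0.2 rad and contact force between panel and bracket above 0.03 N and contact force between panel and the fingers below 0.05 N and linear speed of panel below 0.02 m/s), for 0.3 s.
2. the carp is balanced on the dome, let go (angle between carp's own z axis and vertical below 0.21 rad and contact force between carp and dome above 0.4 N and horizontal distance between carp and dome_top below 0.03 m and height (world z) of carp above 0.065 m and angle between the x axis of carp and the y axis of bracket, either way round below 0.35 rad and contact force between carp and the fingers below 0.05 N and contact force between carp and panel below 0.02 N and linear speed of carp below 0.02 m/s and angular speed of carp below 0.15 rad/s), for 0.5 s.
At the end, for the whole second after the job is handed in: Panel: foot on table, resting on the bracket's front, face out, leaning 6-35 deg, parallel to the board (11 deg), centred within 25 mm. Carp: on the dome alone, belly down, level within 12 deg, within 30 mm of the top, parallel to the board within 20 deg, clear of the panel. Both free, at rest (all of step 1 and all of step 2); the robot touches nothing.
It fails at once if the carp is banged or pressed onto the dome (over 30 N) (contact force between carp and dome above 30 N).
It fails at once if a bystander (blank panel, mallet, bottle, sanding block, offcut, gouge) is moved more than 25 mm (distance of any of blank, mallet, bottle, sander, offcut, gouge_a, gouge_b from where it was at the start of the episode above 0.025 m).
It also fails if it takes over 64 s, if anything falls off the work surface, if the arm or the gripper's body presses on something with over 40 N, if the wrist force passes 120 N, or if a joint passes its speed limit or range.

## Working session

There is one attempt and no reset: what is moved stays moved. The work goes in short steps, Python scripts to look and compute and a tool call to move; the robot and the scene stay as the last step left them, time stands still between calls to the robot, and variables do not carry over. Pictures are saved under pics/ and viewed, and the job is handed in when it is done.

Besides the shell and the picture viewer there is one more tool, called after "Call:" as name(argument=value, ...) on one line, values as JSON. step_arm: Moves the arm, as the interface text tells. Its arguments: {"type":"object","properties":{"steps":{"type":"array","items":{"type":"array","items":{"type":"number"}}},"gripper":{"type":"number"},"newtons":{"type":"number"}},"required":["steps"]}

```bash
ls; mkdir -p pics; python3 - <<'E'
from cell import r
import cv2
for n in("scene","top"):
    im=r.camera(n); cv2.imwrite(f"pics/{n}0.png",im[:,:,::-1]); print(n,r.get_calibration(n))
    for o in("panel","carp","bracket","rack","dome","blank"):
        print(o,[( [round(v) for v in d["box"]],round(d["conf"],2)) for d in r.search_frame(o,n)])
print(r.get_state())
E
```

```text
pics
scene {'fx': 408.337673370656, 'fy': 408.337673370656, 'cx': 319.9523341642821, 'cy': 194.460060823307, 'eye': array([1.60825772, 0.26839181, 0.84566979]), 'orientation': array([0.66914759, 0.85999412, 1.61349159])}
panel [([223, 155, 251, 188], 0.73)]
carp [([305, 271, 350, 295], 0.82), ([404, 195, 436, 229], 0.81), ([423, 157, 429, 181], 0.42)]
bracket [([297, 186, 334, 211], 0.72)]
rack [([208, 182, 256, 206], 0.88)]
dome [([293, 211, 337, 250], 0.85)]
blank [([217, 173, 238, 199], 0.56)]
top {'fx': 472.81246439588614, 'fy': 472.81246439588614, 'cx': 318.0711378304742, 'cy': 191.42419879965126, 'eye': array([0.2308887 , 0.00620748, 1.69452249]), 'orientation': array([ 0.13566931, -0.15003258, -1.55310174])}
panel [([386, 204, 419, 218], 0.66)]
carp [([203, 182, 231, 228], 0.95), ([203, 273, 215, 310], 0.61), ([274, 101, 302, 122], 0.61)]
bracket [([304, 190, 339, 224], 0.73), ([357, 212, 372, 235], 0.35)]
rack [([383, 183, 417, 223], 0.85), ([358, 211, 369, 234], 0.3)]
dome [([288, 145, 326, 182], 0.74)]
blank [([394, 186, 418, 196], 0.76)]
{'t': 0.7, 'joints': array([ 1.1054955 ,  0.41741368, -0.01031986,  1.61361657,  0.00470352,
        1.11065689, -0.05298607]), 'qd': array([-0.00014869, -0.00021945,  0.00216716, -0.00020742, -0.00073698,
        0.00048222, -0.00161629]), 'joint_efforts': array([-2.34965679e-03, -8.64061475e+01,  6.76356331e-01, -4.35165417e+01,
        1.90365332e-02,  2.06945020e-03,  1.21091088e-05]), 'tcp_pos': array([ 0.25702449, -0.56968854,  0.23924448]), 'orientation': array([-3.07125384e+00, -6.60777973e-01,  7.53123220e-05]), 'contact_force': array([-0.56481695,  0.25482862,  0.04871944]), 'torque': array([ 0.03280263,  0.00775799, -0.00404783]), 'finger_gap': 0.0856203784213848}
```

View pics.

```bash
python3 - <<'E'
import cv2
a=cv2.imread("pics/top0.png");b=cv2.imread("pics/scene0.png")
cv2.imwrite("pics/topc.png",cv2.resize(a[80:340,180:450],None,fx=2.3,fy=2.3,interpolation=cv2.INTER_CUBIC))
cv2.imwrite("pics/scenec.png",cv2.resize(b[130:310,190:460],None,fx=2.9,fy=2.9,interpolation=cv2.INTER_CUBIC))
E
```

```text
(no output)
```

View pics/top0.png

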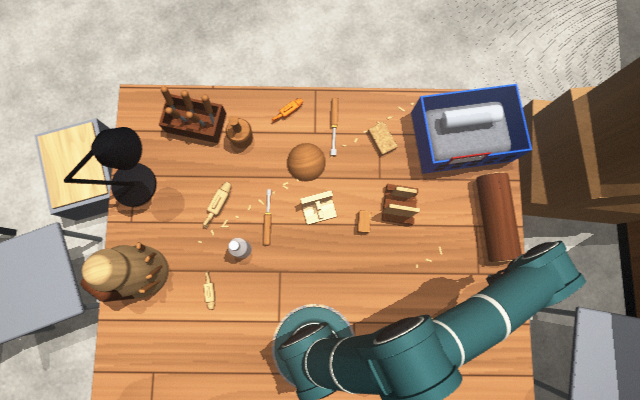

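View pics/scene0.png

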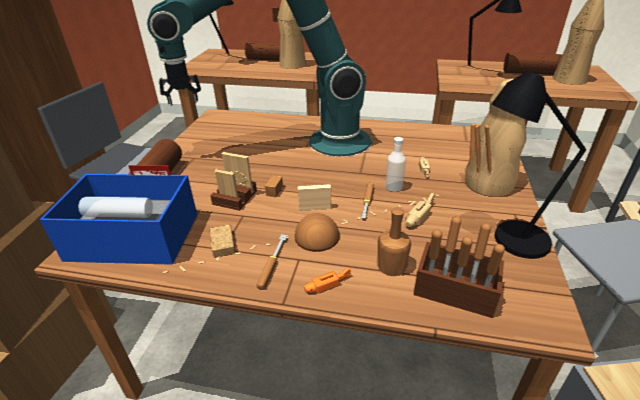

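```bash
sleep 0
```

```text
(no output)
```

View pics/topc.png

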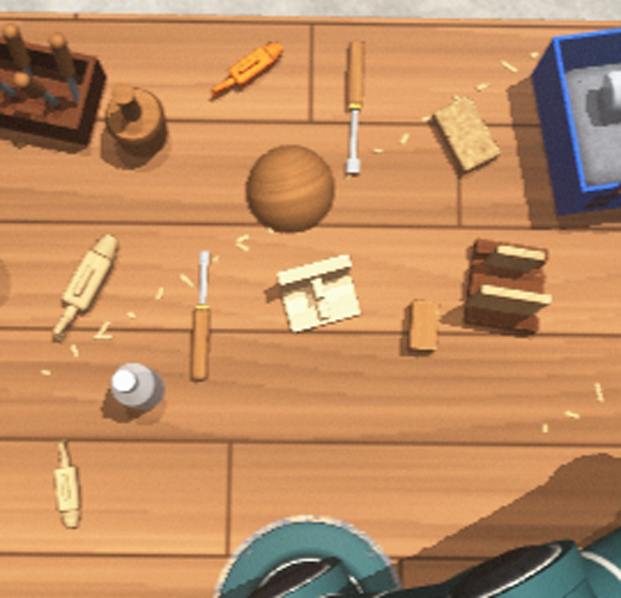

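View pics/scenec.png

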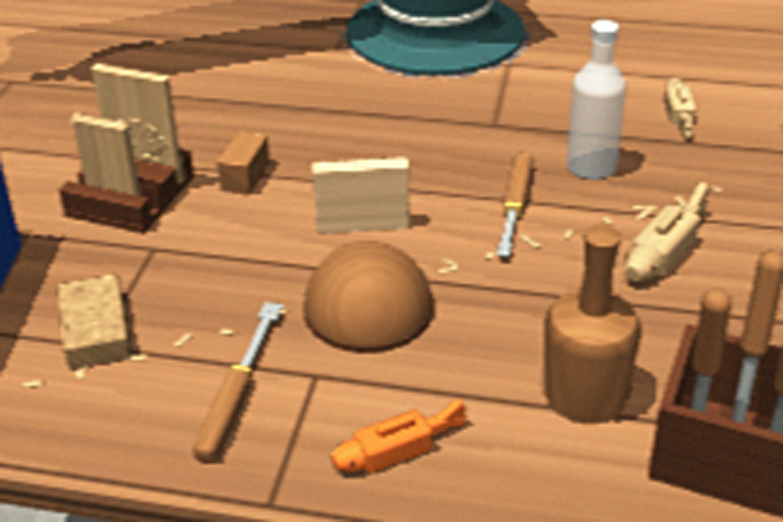

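Candidates: pale carp top (217,205), small pale one (209,292), orange one (288,110) → choose (217,205). Panels: the taller one at top (402,211)/scene (237,172) with flower, blank at (404,190) → choose the former. Close crops next.

```bash
python3 - <<'E'
import cv2,numpy as np
a=cv2.imread("pics/top0.png");b=cv2.imread("pics/scene0.png")
def crop(im,x0,y0,w,h,f):
    c=cv2.resize(im[y0:y0+h,x0:x0+w],None,fx=f,fy=f,interpolation=cv2.INTER_CUBIC)
    for x in range(x0-x0%10+10,x0+w,10):
        cv2.putText(c,str(x),(int((x-x0+.5)*f)-8,8),0,.3,(0,0,255),1); cv2.line(c,(int((x-x0+.5)*f),9),(int((x-x0+.5)*f),14),(0,0,255),1)
    for y in range(y0-y0%10+10,y0+h,10):
        cv2.putText(c,str(y),(0,int((y-y0+.5)*f)+3),0,.3,(0,0,255),1);cv2.line(c,(20,int((y-y0+.5)*f)),(25,int((y-y0+.5)*f)),(0,0,255),1)
    return c
def four(n,l): 
    cs=[crop(*q) for q in l]
    top=np.hstack(cs[:2]);bot=np.hstack(cs[2:])
    cv2.imwrite(n,np.vstack([top,bot]))
four("pics/c1.png",[(a,375,175,50,50,7.8),(b,200,145,65,50,6),(a,295,180,50,50,7.8),(b,290,175,65,50,6)][:4] and [(a,378,175,50,36,7.8),(b,203,147,50,36,7.8),(a,297,186,50,36,7.8),(b,290,182,50,36,7.8)])
four("pics/c2.png",[(a,195,178,50,36,7.8),(b,395,193,50,36,7.8),(a,283,141,50,36,7.8),(b,288,210,50,36,7.8)])
E
```

```text
(no output)
```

View pics/c1.png

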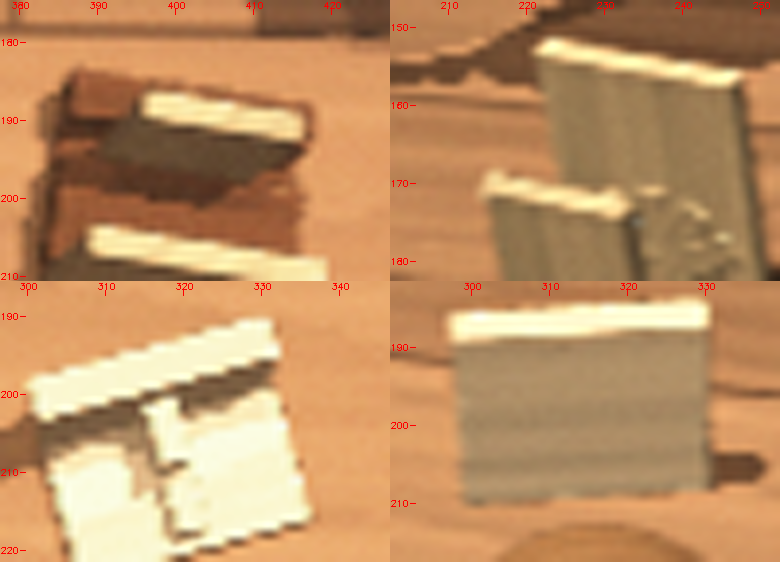

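View pics/c2.png

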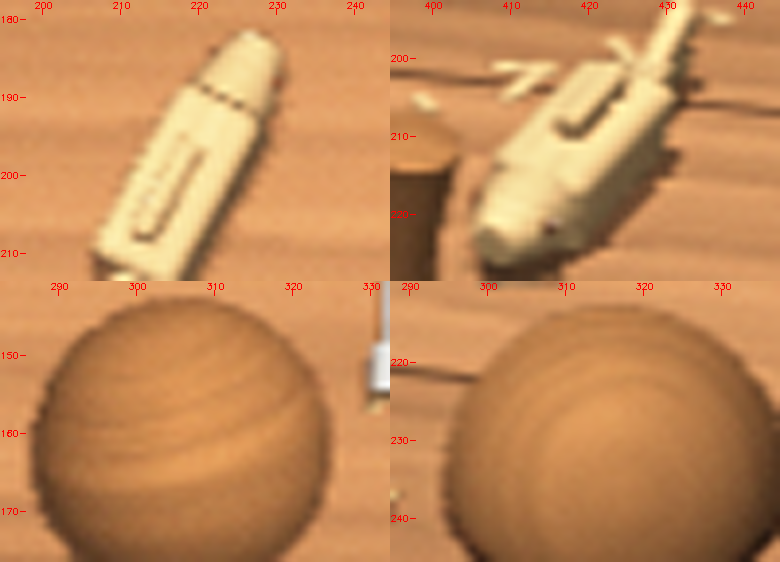

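```bash
cat > h.py <<'E'
import numpy as np,cv2
from scipy.spatial.transform import Rotation as R
from scipy.optimize import least_squares
from cell import r
C={n:r.get_calibration(n) for n in("scene","top")}
OFF=0.5
def proj(n,P):
    c=C[n];p=(np.atleast_2d(P)-c["eye"])@R.from_rotvec(c["orientation"]).as_matrix()
    return np.stack([c["fx"]*p[:,0]/-p[:,2]+c["cx"],c["fy"]*-p[:,1]/-p[:,2]+c["cy"]],1)-OFF
def ray(n,uv):
    c=C[n];u,v=np.array(uv)+OFF
    d=R.from_rotvec(c["orientation"]).as_matrix()@np.array([(u-c["cx"])/c["fx"],-(v-c["cy"])/c["fy"],-1]);return c["eye"],d
def onz(n,uv,z):
    e,d=ray(n,uv);return e+d*(z-e[2])/d[2]
def tri(a,b):
    f=lambda P:np.r_[proj("top",P)[0]-a,proj("scene",P)[0]-b]
    s=least_squares(f,[.4,0,.1]);return s.x,np.abs(s.fun).max()
def pose(x,y,z,yaw,tilt=0): # tilt about local y: + leans top toward +x
    return (R.from_euler("z",yaw)*R.from_euler("y",tilt)).as_matrix(),np.array([x,y,z])
def crop(im,x0,y0,w,h,f):
    c=cv2.resize(im[y0:y0+h,x0:x0+w],None,fx=f,fy=f,interpolation=cv2.INTER_CUBIC)
    for x in range(x0-x0%10+10,x0+w,10):
        cv2.putText(c,str(x),(int((x-x0+.5)*f)-8,8),0,.3,(0,0,255),1); cv2.line(c,(int((x-x0+.5)*f),9),(int((x-x0+.5)*f),14),(0,0,255),1)
    for y in range(y0-y0%10+10,y0+h,10):
        cv2.putText(c,str(y),(0,int((y-y0+.5)*f)+3),0,.3,(0,0,255),1);cv2.line(c,(20,int((y-y0+.5)*f)),(25,int((y-y0+.5)*f)),(0,0,255),1)
    return c
E
python3 - <<'E'
from h import *
np.set_printoptions(precision=4,suppress=True)
print("panel +y front",tri([389.5,203.5],[247.5,157.5])); print("panel -y front",tri([419.5,207.8],[221.8,154]))
def fit(pts,x0,z,tilt=False):
    def f(q):
        Rm,t=pose(q[0],q[1],z,q[2],q[3] if tilt else 0)
        return np.concatenate([proj(n,Rm@np.array(m)+t)[0]-uv for n,uv,m in pts])
    s=least_squares(f,x0,loss="soft_l1");return s.x,np.round(s.fun,1)
print("bracket",fit([("top",(300.5,198),(0,.055,.09)),("top",(331,190.3),(0,-.055,.09)),("top",(301.5,203),(-.02,.055,.09)),("top",(332.5,195.2),(-.02,-.055,.09)),
 ("scene",(297.5,189),(0,-.055,.09)),("scene",(330.5,187.5),(0,.055,.09)),("scene",(299.5,210),(0,-.055,0)),("scene",(331,208.3),(0,.055,0))],[.3,0,0],0))
pan=[("top",(389.5,203.5),(.007,.05,.15)),("top",(419.5,207.8),(.007,-.05,.15)),("scene",(247.5,157.5),(.007,.05,.15)),("scene",(221.8,154),(.007,-.05,.15)),("scene",(223.5,151.5),(-.007,-.05,.15)),("scene",(248.5,155),(-.007,.05,.15))]
print("panel",fit(pan,[.3,-.3,0,0],.01,True))
bl=[("top",(396,186.5),(.007,.035,.12)),("top",(416.5,189.5),(.007,-.035,.12)),("top",(395.8,189.5),(-.007,.035,.12)),("top",(416,192.5),(-.007,-.035,.12)),("scene",(215,171),(.007,-.035,.12)),("scene",(233,174),(.007,.035,.12))]
print("blank",fit(bl,[.36,-.3,0,0],.01,True))
print("carp",fit([("top",(219.5,187.5),(.045,.022,.04)),("top",(228.3,192.3),(.045,-.022,.04)),("top",(206.5,209.5),(-.045,.022,.04)),("top",(217,214.5),(-.045,-.022,.04))],[.3,.3,0],0))
for p in [(219.5,187.5),(228.3,192.3),(206.5,209.5),(217,214.5),(227,182),(205,227)]: print(onz("top",p,.04))
# dome
def fd(q):
    c=np.array([q[0],q[1],.005]);o=[]
    for n,kk in(("top",[(287,"l"),(325,"r"),(142.6,"t"),(180.4,"b")]),("scene",[(294.5,"l"),(339.5,"r"),(212.5,"t")])):
        th=np.random.RandomState(0).randn(8000,3);th/=np.linalg.norm(th,axis=1)[:,None];th=th[th[:,2]>0]
        P=proj(n,c+.07*th)
        for v,k in kk: o.append({"l":P[:,0].min(),"r":P[:,0].max(),"t":P[:,1].min(),"b":P[:,1].max()}[k]-v)
    return np.array(o)
s=least_squares(fd,[.38,.05],diff_step=1e-3);print("dome",s.x,s.fun)
E
```

```text
panel +y front (array([ 0.4743, -0.2402,  0.1567]), np.float64(1.1580068748967278))
panel -y front (array([ 0.4616, -0.3398,  0.1541]), np.float64(1.1135198745178627))
bracket (array([0.5167, 0.0022, 0.2686]), array([-1. , -0.3, -0.7, -0.5, -0.6,  0.3, -0.7,  0.1, -0.5, -0.7, -0.4,
       -1. , -1.2, -0. , -0.7, -0.1]))
panel (array([ 0.4311, -0.2839, -0.1253,  0.2054]), array([-1.5,  0.4, -1.4,  0.2, -0.8,  0.3, -0.8, -0.4, -0.6, -0.4, -0. ,
        0.2]))
blank (array([ 0.5044, -0.3011, -0.1279,  0.2004]), array([-0.4, -0.1, -0.4, -0.3, -0.5,  0.7, -0.1,  0.5, -1.1, -0.1, -0.8,
        0.2]))
carp (array([ 0.4952,  0.345 , -0.4548]), array([-0.9, -0.5,  1.2,  0.2, -0.3, -0.1,  0.2,  0.4]))
[0.5434 0.3417 0.04  ]
[0.5265 0.3097 0.04  ]
[0.4639 0.3835 0.04  ]
[0.4466 0.3457 0.04  ]
[0.5637 0.316  0.04  ]
[0.402  0.3853 0.04  ]
dome [0.6508 0.0389] [-0.7512 -0.6236 -0.0244 -0.0439 -0.2815 -0.8724 -0.4293]
```

```bash
sed -i 's/^OFF=0.5/OFF=0.0/' h.py; cat > fit.py <<'E'
from h import *
np.set_printoptions(precision=4,suppress=True)
def fit(pts,x0,z,tilt=False):
    def f(q):
        Rm,t=pose(q[0],q[1],z,q[2],q[3] if tilt else 0)
        return np.concatenate([proj(n,Rm@np.array(m)+t)[0]-uv for n,uv,m in pts])
    s=least_squares(f,x0,loss="soft_l1");return s.x,np.round(s.fun,1)
B=fit([("top",(300.5,198),(0,.055,.09)),("top",(331,190.3),(0,-.055,.09)),("top",(301.5,203),(-.02,.055,.09)),("top",(332.5,195.2),(-.02,-.055,.09)),
 ("scene",(297.5,189),(0,-.055,.09)),("scene",(330.5,187.5),(0,.055,.09)),("scene",(299.5,210),(0,-.055,0)),("scene",(331,208.3),(0,.055,0))],[.3,0,0],0)
pan=[("top",(389.5,203.5),(.007,.05,.15)),("top",(419.5,207.8),(.007,-.05,.15)),("scene",(247.5,157.5),(.007,.05,.15)),("scene",(221.8,154),(.007,-.05,.15)),("scene",(223.5,151.5),(-.007,-.05,.15)),("scene",(248.5,155),(-.007,.05,.15))]
P=fit(pan,[.3,-.3,0,0],.01,True)
bl=[("top",(396,186.5),(.007,.035,.12)),("top",(416.5,189.5),(.007,-.035,.12)),("top",(395.8,189.5),(-.007,.035,.12)),("top",(416,192.5),(-.007,-.035,.12)),("scene",(215,171),(.007,-.035,.12)),("scene",(233,174),(.007,.035,.12))]
K=fit(bl,[.36,-.3,0,0],.01,True)
F=fit([("top",(219.5,187.5),(.045,.022,.04)),("top",(228.3,192.3),(.045,-.022,.04)),("top",(206.5,209.5),(-.045,.022,.04)),("top",(217,214.5),(-.045,-.022,.04))],[.3,.3,0],0)
def fd(q):
    c=np.array([q[0],q[1],.005]);o=[]
    for n,kk in(("top",[(287,"l"),(325,"r"),(142.6,"t"),(180.4,"b")]),("scene",[(294.5,"l"),(339.5,"r"),(212.5,"t")])):
        th=np.random.RandomState(0).randn(8000,3);th/=np.linalg.norm(th,axis=1)[:,None];th=th[th[:,2]>0]
        P=proj(n,c+.07*th)
        for v,k in kk: o.append({"l":P[:,0].min(),"r":P[:,0].max(),"t":P[:,1].min(),"b":P[:,1].max()}[k]-v)
    return np.array(o)
s=least_squares(fd,[.65,.04],diff_step=1e-3)
if __name__=="__main__":
    print("bracket",B);print("panel",P);print("blank",K);print("carp",F);print("dome",s.x,s.fun)
    a=cv2.imread("pics/top0.png");b=cv2.imread("pics/scene0.png")
    def box(lo,hi): return np.array([[x,y,z] for x in(lo[0],hi[0]) for y in(lo[1],hi[1]) for z in(lo[2],hi[2])])
    E=[(i,i^k) for i in range(8) for k in(1,2,4) if i<i^k]
    def wire(im,n,x0,y0,w,h,f,objs):
        c=crop(im,x0,y0,w,h,f)
        for q,z,V,col in objs:
            Rm,t=pose(q[0],q[1],z,q[2],q[3] if len(q)>3 else 0)
            p=(proj(n,V@Rm.T+t)-[x0,y0]+.5)*f
            for i,j in E: cv2.line(c,tuple(int(v) for v in p[i]),tuple(int(v) for v in p[j]),col,1)
        return c
    pb=box((-.007,-.05,0),(.007,.05,.15));kb=box((-.007,-.035,0),(.007,.035,.12));bb=box((-.02,-.055,0),(0,.055,.09));cb=box((-.045,-.022,0),(.045,.022,.04))
    rb=box((-.065,-.056,0),(.065,.056,.04))
    # rack guess
    Rk=(R.from_euler("z",P[0][2]).apply([.034,0,0])[:2]+P[0][:2])
    o1=[(P[0],.01,pb,(255,0,0)),(K[0],.01,kb,(0,255,0)),(np.r_[Rk,P[0][2]],0,rb,(255,0,255))];o2=[(B[0],0,bb,(255,0,0))];o3=[(F[0],0,cb,(255,0,0))]
    g=np.vstack([np.hstack([wire(a,"top",375,175,50,50,7.8,o1),wire(b,"scene",203,147,50,64,390/50,o1)[:390]]),np.hstack([wire(a,"top",193,176,50,26,7.8,o3),wire(b,"scene",395,190,50,26,7.8,o3)])])
    cv2.imwrite("pics/w1.png",g)
E
python3 fit.py
```

```text
bracket (array([0.5175, 0.0022, 0.2654]), array([-0.5, -0.1, -0.1, -0.2, -0.1,  0.5, -0.1,  0.4, -0.1, -0.1,  0. ,
       -0.3, -0.7,  0.6, -0.3,  0.6]))
panel (array([ 0.4473, -0.2861, -0.124 ,  0.1038]), array([-0.8,  0.3, -0.6,  0.2, -0.6,  0.2, -0.7, -0.5, -0.4, -0.2,  0.2,
        0.4]))
blank (array([ 0.5199, -0.3014, -0.1316,  0.0819]), array([-0.2, -0.3, -0.1, -0.4, -0.4,  0.6,  0. ,  0.6, -0.5, -0. , -0.3,
        0.3]))
carp (array([ 0.4969,  0.3468, -0.4546]), array([-0.9, -0.5,  1.2,  0.2, -0.3, -0.1,  0.2,  0.4]))
dome [0.6521 0.0388] [-0.2377 -0.1151  0.1466  0.1211  0.111  -0.4454  0.3065]
```

View pics/w1.png

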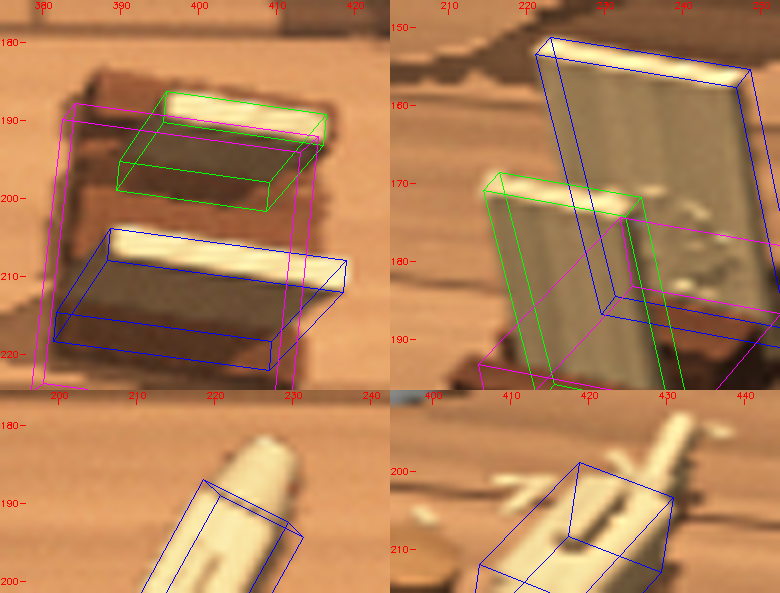

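```bash
cat >> h.py <<'E'
def plan(target,ydeg=None):
    """shift in tool axes (mm) and turn(deg) to bring TCP to target with tool y at yaw ydeg (mod 180)"""
    s=r.get_state();M=R.from_rotvec(s["orientation"]).as_matrix()
    d=M.T@(np.array(target)-s["tcp_pos"])*1000
    cur=np.degrees(np.arctan2(M[1,1],M[0,1]))
    turn=0
    if ydeg is not None:
        turn=-((ydeg-cur+90)%180-90)
    print("tcp",s["tcp_pos"].round(4),"yaw_y",cur.round(2),"tool tilt",np.degrees(np.arccos(-M[2,2])).round(2),"gap",round(s["finger_gap"]*1000,1),"F",s["contact_force"].round(1),"t",s["t"])
    print("->shift",d.round(1),"turn",round(turn,2))
def snap(tag,top=None,scene=None,f=7.8):
    out=[]
    for n,b in(("top",top),("scene",scene)):
        if b is None: continue
        im=r.camera(n)[:,:,::-1].copy();cv2.imwrite(f"pics/{tag}_{n}.png",im);out.append(crop(im,*b,f))
    h=max(o.shape[0] for o in out);out=[cv2.copyMakeBorder(o,0,h-o.shape[0],0,0,0) for o in out]
    cv2.imwrite(f"pics/{tag}.png",np.hstack(out))
E
python3 - <<'E'
from h import *
plan([.460,-.288,.225],-7.2)
print(tri([389.5,203.5],[247.5,157.5]),tri([419.5,207.8],[221.8,154]))
E
```

```text
tcp [ 0.257  -0.5697  0.2392] yaw_y -65.72 tool tilt 0.0 gap 85.6 F [-0.6  0.3  0. ] t 0.7
->shift [ 300.9 -173.3   14.2] turn -58.52
(array([ 0.47595347, -0.23950051,  0.15956073]), np.float64(0.7243427610750075)) (array([ 0.46335117, -0.33882739,  0.15690394]), np.float64(0.6853212665682236))
```

Call:
step_arm(steps=[[54, -31, 0, -10], [108, -62, 0, -20], [162, -93, 0, -30], [216, -124, 0, -40], [270, -155, 10, -50]], gripper=60)

```text
t: 1.32
tcp_pos: [0.4403, -0.3163, 0.2301]
orientation: [2.498, 1.903, 0.001]
contact_force: [1.6, -0.3, -0.8]
finger_gap: 0.06
```

```bash
python3 - <<'E'
from h import *
plan([.462,-.288,.225],-7.2)
E
```

```text
tcp [ 0.4403 -0.3163  0.2301] yaw_y -15.4 tool tilt 0.1 gap 60.0 F [ 1.6 -0.3 -0.8] t 1.325
->shift [33.1 13.4  5.1] turn -8.2
```

Call:
step_arm(steps=[[33, 13, 0, -8], [33, 13, 25, -8], [33, 13, 25, -8], [33, 13, 25, -8]])

```text
t: 1.82
tcp_pos: [0.4616, -0.2886, 0.2058]
orientation: [2.359, 2.071, 0.0]
contact_force: [0.2, 0.3, 0.4]
finger_gap: 0.06
```

```bash
python3 - <<'E'
from h import *
snap("p1",(375,165,50,55),(203,120,50,70),7.5)
plan([.462,-.288,.136],-7.2)
E
```

```text
tcp [ 0.4617 -0.2886  0.206 ] yaw_y -7.46 tool tilt 0.17 gap 60.1 F [-0.1 -0.5  0.6] t 1.925
->shift [ 0.8  0.  70. ] turn -0.26
```

View pics/p1.png

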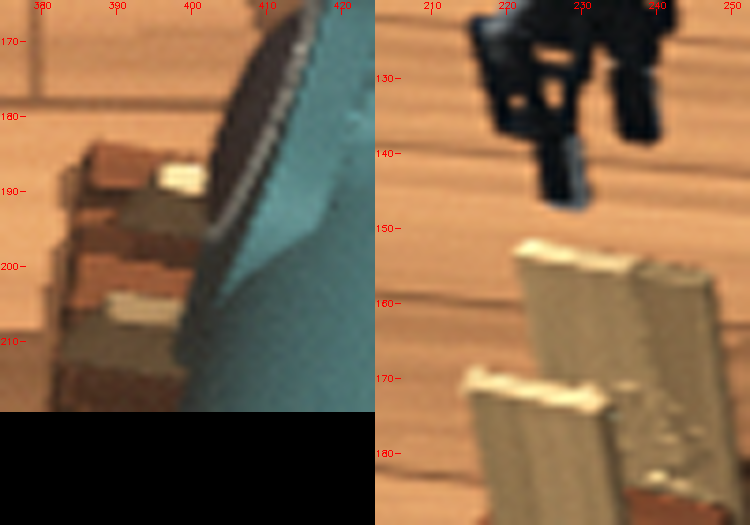

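```bash
python3 - <<'E'
from h import *
u=np.array([np.cos(-.13),np.sin(-.13),0])
c=np.array([.4617,-.2886,.198])
for k in(-.04,-.03,0,.03,.04): print(k,proj("scene",c+k*u))
print(proj("scene",[.462,-.288,.16]),proj("scene",[.469,-.289,.16]))
E
```

```text
-0.04 [[238.87333077 139.11870224]]
-0.03 [[237.47376947 140.39441788]]
0 [[233.18194592 144.30646261]]
0.03 [[228.74489759 148.35088133]]
0.04 [[227.23232807 149.72960521]]
[[234.88476266 154.15948536]] [[233.85306524 155.12084461]]
```

Call:
step_arm(steps=[[1, 0, 35, 0], [1, 0, 69, 0], [1, 0, 69, 0]])

```text
t: 2.3
tcp_pos: [0.461, -0.2875, 0.1358]
orientation: [-2.362, -2.072, 0.001]
contact_force: [-0.6, 0.2, 0.3]
finger_gap: 0.06
```

Call:
step_arm(steps=[[0, 0, 0, 0], [0, 0, 0, 0], [0, 0, 0, 0], [0, 0, 0, 0]], gripper=6, newtons=40)

```text
t: 2.8
tcp_pos: [0.4619, -0.288, 0.1371]
orientation: [2.36, 2.07, 0.0]
contact_force: [-0.2, -0.2, 7.8]
finger_gap: 0.0135
```

```bash
python3 - <<'E'
from h import *
snap("p2",(375,165,50,55),(203,120,50,70),7.5)
plan([.462,-.288,.20],-7.2)
E
```

```text
tcp [ 0.4619 -0.288   0.137 ] yaw_y -7.5 tool tilt 0.14 gap 13.4 F [ 1.4 -1.2  9.2] t 2.9
->shift [ -0.1   0.2 -63. ] turn -0.3
```

View pics/p2.png

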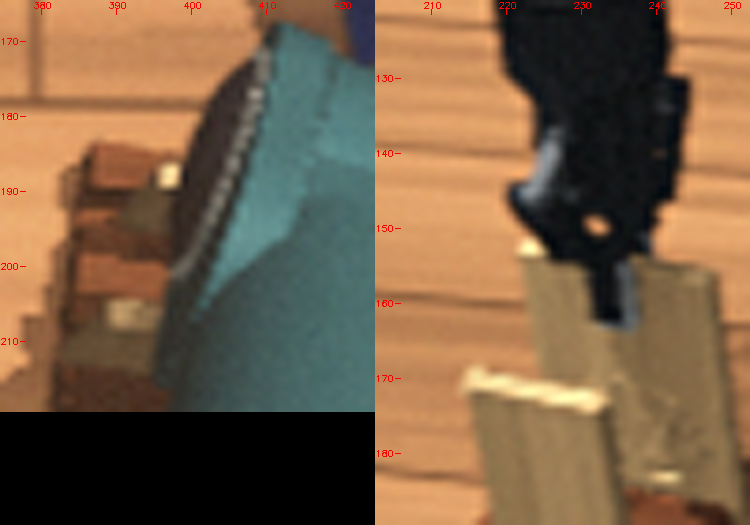

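Call:
step_arm(steps=[[0, 0, -20, 0], [0, 0, -45, 0], [0, 0, -75, 0], [0, 0, -90, 0], [0, 0, -90, 0]])

```text
t: 3.52
tcp_pos: [0.4619, -0.288, 0.2276]
orientation: [2.359, 2.069, 0.001]
contact_force: [-0.4, -0.8, -2.4]
finger_gap: 0.0134
```

```bash
python3 - <<'E'
from h import *
snap("p3",(375,165,50,55),(203,105,50,85),6.5)
u=R.from_euler("z",.2654).apply([1,0,0]);b=np.array([.5175,.0022,0])
print(b+u*.045)
plan(np.r_[(b+u*.045)[:2],.21],15.2)
E
```

```text
[0.56092444 0.01400329 0.        ]
tcp [ 0.4613 -0.2877  0.2261] yaw_y -7.5 tool tilt 0.07 gap 13.6 F [ 0.3 -0.  -1.8] t 3.625
->shift [312.2  59.4  15.9] turn -22.7
```

View pics/p3.png

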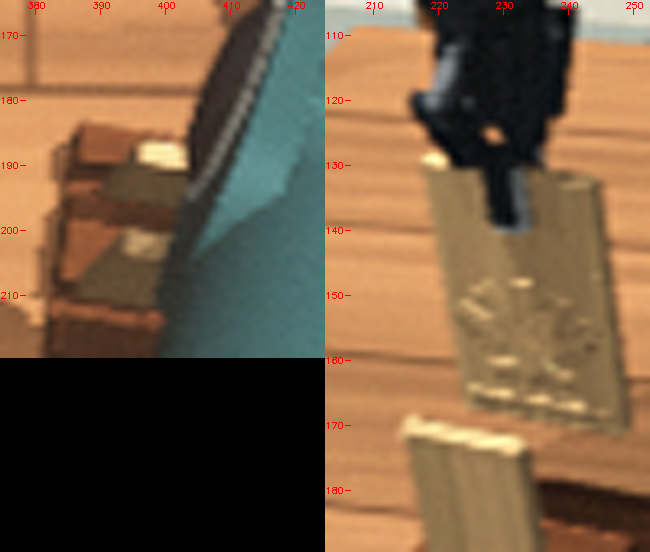

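Call:
step_arm(steps=[[62, 12, -14, -5], [124, 24, -14, -10], [186, 36, -14, -16], [248, 48, -14, -22], [305, 59, -14, -22.7]])

```text
t: 4.25
tcp_pos: [0.5596, 0.0088, 0.2387]
orientation: [-1.906, -2.497, 0.002]
contact_force: [1.3, -1.2, -1.8]
finger_gap: 0.0133
```

```bash
python3 - <<'E'
from h import *
u=R.from_euler("z",.2654).apply([1,0,0]);b=np.array([.5175,.0022,0])
plan(np.r_[(b+u*.036)[:2],.20],15.2)
E
```

```text
tcp [0.5596 0.0088 0.2387] yaw_y 15.29 tool tilt 0.06 gap 13.3 F [ 1.3 -1.2 -1.8] t 4.25
->shift [ 4.7 -6.3 38.7] turn 0.09
```

Call:
step_arm(steps=[[5, -6, 0, 0], [5, -6, 40, 0], [5, -6, 79, 0], [5, -6, 79, 0], [5, -6, 79, 0]])

```text
t: 4.88
tcp_pos: [0.5528, 0.0118, 0.1607]
orientation: [1.906, 2.497, -0.001]
contact_force: [0.3, -0.1, -0.9]
finger_gap: 0.0134
```

```bash
python3 - <<'E'
from h import *
u=R.from_euler("z",.2654).apply([1,0,0]);b=np.array([.5175,.0022,0])
snap("p4",(285,140,60,85),(280,140,60,85),6.4)
plan(np.r_[(b+u*.036)[:2],.130],15.2)
E
```

```text
tcp [0.5531 0.0119 0.1612] yaw_y 15.28 tool tilt 0.09 gap 13.7 F [ 0.4 -0.6 -1.2] t 4.975
->shift [ 0.  -0.9 31.2] turn 0.08
```

View pics/p4.png

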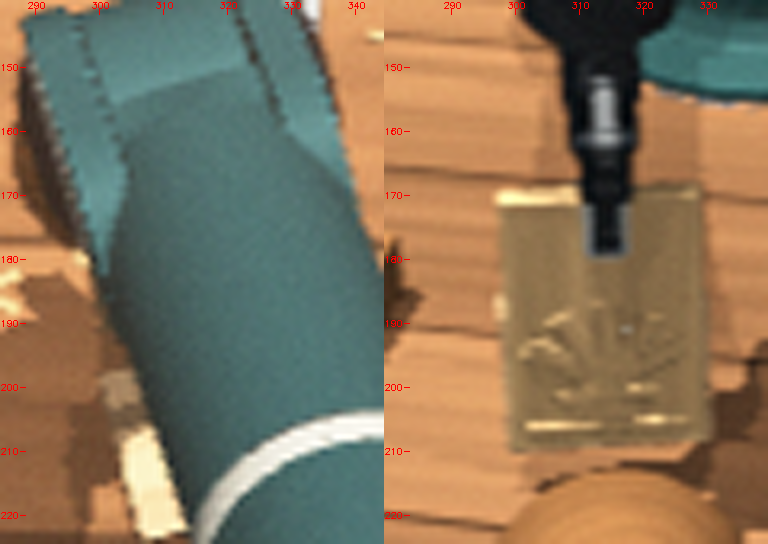

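Call:
step_arm(steps=[[0, -1, 15, 0], [0, -1, 28, 0], [0, -1, 31, 0], [0, -1, 33, 0], [0, -1, 34, 0]])

```text
t: 5.6
tcp_pos: [0.5523, 0.0116, 0.1273]
orientation: [1.905, 2.496, 0.0]
contact_force: [-0.8, 0.2, -1.8]
finger_gap: 0.0133
```

```bash
python3 - <<'E'
from h import *
u=R.from_euler("z",.2654).apply([1,0,0]);b=np.array([.5175,.0022,0])
plan(np.r_[(b+u*.036)[:2],.127],15.2)
E
```

```text
tcp [0.5523 0.0116 0.1273] yaw_y 15.29 tool tilt 0.1 gap 13.3 F [-0.8  0.2 -1.8] t 5.6
->shift [ 0.  -0.1  0.3] turn 0.09
```

Call:
step_arm(steps=[[0, 0, 1, 0], [0, 0, 2, 0], [0, 0, 2, 0]])

```text
t: 5.98
tcp_pos: [0.5533, 0.0117, 0.1269]
orientation: [1.904, 2.494, 0.002]
contact_force: [-3.9, -0.6, 20.6]
finger_gap: 0.0134
```

Call:
step_arm(steps=[[0, 0, -1, 0], [0, 0, -1, 0], [0, 0, -1, 0]], gripper=28)

```text
t: 6.35
tcp_pos: [0.5533, 0.0117, 0.1279]
orientation: [1.904, 2.494, 0.002]
contact_force: [0.1, 0.0, 0.3]
finger_gap: 0.0283
```

```bash
python3 - <<'E'
from h import *
u=R.from_euler("z",.2654).apply([1,0,0]);b=np.array([.5175,.0022,0])
snap("p5",(285,140,60,85),(280,140,60,85),6.4)
plan(np.r_[(b+u*.036)[:2],.130],15.2)
E
```

```text
tcp [0.5533 0.0117 0.1278] yaw_y 15.28 tool tilt 0.23 gap 28.3 F [-0.7  0.6 -1.1] t 6.45
->shift [ 0.2 -1.  -2.2] turn 0.08
```

View pics/p5.png

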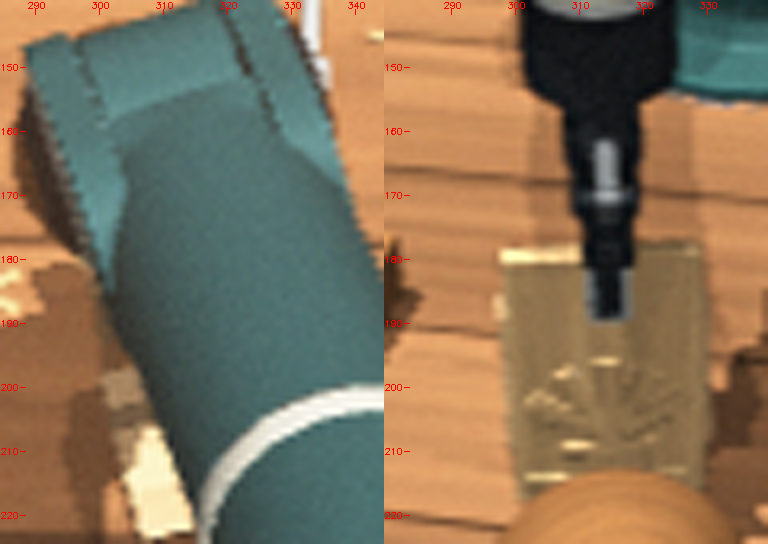

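Call:
step_arm(steps=[[0, -7, 0, 0], [0, -14, 0, 0], [0, -20, 0, 0], [0, -26, 0, 0], [0, -32, 0, 0]])

```text
t: 7.08
tcp_pos: [0.522, 0.0031, 0.1277]
orientation: [1.904, 2.494, 0.002]
contact_force: [-0.1, -1.0, 0.6]
finger_gap: 0.028
```

Call:
step_arm(steps=[[0, -4, 0, 0], [0, -8, 0, 0], [0, -10, 0, 0], [0, -10, 0, 0]])

```text
t: 7.58
tcp_pos: [0.5124, 0.0005, 0.1278]
orientation: [1.904, 2.494, 0.002]
contact_force: [0.9, -0.1, -0.5]
finger_gap: 0.0282
```

```bash
python3 - <<'E'
from h import *
u=R.from_euler("z",.2654).apply([1,0,0]);b=np.array([.5175,.0022,0])
snap("p6",(285,140,60,85),(280,140,60,85),6.4)
plan(np.r_[(b+u*.036)[:2],.130],15.2)
E
```

```text
tcp [0.5125 0.0006 0.1278] yaw_y 15.28 tool tilt 0.24 gap 28.0 F [0.2 0.7 0.7] t 7.675
->shift [ 0.2 41.3 -2.1] turn 0.08
```

View pics/p6.png

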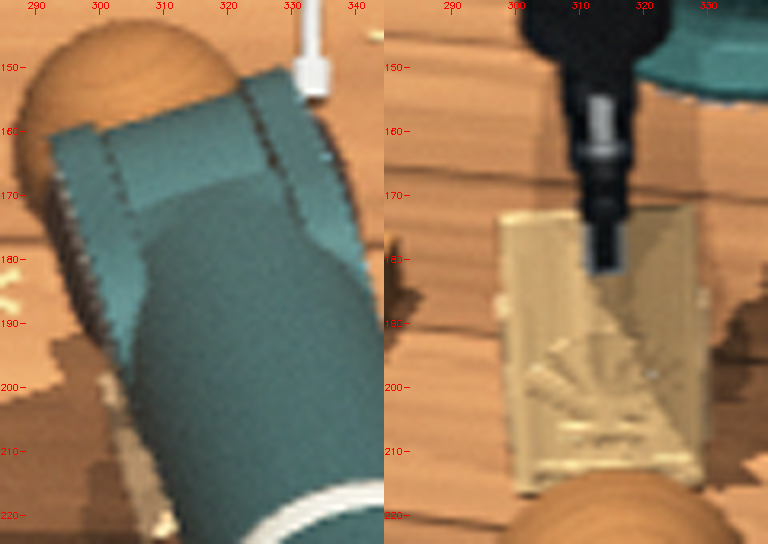

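Call:
step_arm(steps=[[0, 0, 0, 0], [0, 0, 0, 0], [0, 0, 0, 0], [0, 0, 0, 0]], gripper=75)

```text
t: 8.18
tcp_pos: [0.5125, 0.0006, 0.1278]
orientation: [1.904, 2.494, 0.002]
contact_force: [0.6, -0.8, -0.3]
finger_gap: 0.0749
```

Call:
step_arm(steps=[[0, 0, -20, 0], [0, 0, -60, 0], [0, 0, -110, 0], [0, 0, -130, 0]])

```text
t: 8.68
tcp_pos: [0.5127, 0.0009, 0.2604]
orientation: [1.902, 2.492, 0.005]
contact_force: [-0.0, 0.1, -0.3]
finger_gap: 0.0751
```

```bash
python3 - <<'E'
from h import *
u=R.from_euler("z",.2654).apply([1,0,0]);b=np.array([.5175,.0022,0])
snap("p7",(185,165,60,75),(280,150,60,75),6.4)
plan([.497,.347,.24],90-26)
E
```

```text
tcp [0.5128 0.0008 0.2599] yaw_y 15.27 tool tilt 0.45 gap 75.1 F [ 0.6  0.7 -0.9] t 8.775
->shift [338.3  75.8  19.1] turn -48.73
```

View pics/p7.png

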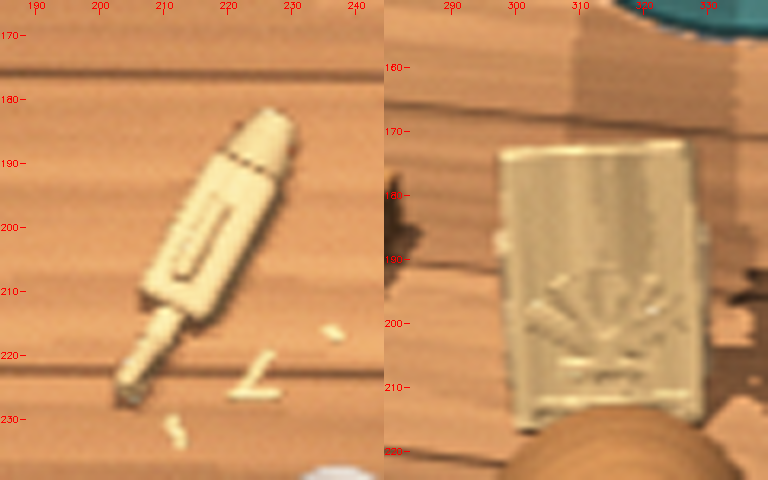

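```bash
cat > carp.py <<'E'
from fit import *
im=r.camera("scene")[:,:,::-1].copy();cv2.imwrite("pics/s8.png",im)
t=cv2.imread("pics/p7_top.png")
Q=fit([("top",(218.8,188.3),(.045,.022,.04)),("top",(228,192.5),(.045,-.022,.04)),("top",(206.5,210),(-.045,.022,.04)),("top",(216.3,215.5),(-.045,-.022,.04))],[.3,.3,0],0)
print(Q)
V=np.array([[x,y,z] for x in(-.045,.045) for y in(-.022,.022) for z in(0,.04)]);E=[(i,i^k) for i in range(8) for k in(1,2,4) if i<i^k]
out=[]
for n,i,b in(("top",t,(195,175,45,58)),("scene",im,(395,185,50,58))):
    c=crop(i,*b,8)
    Rm,tt=pose(Q[0][0],Q[0][1],0,Q[0][2])
    f=lambda X:(proj(n,np.array(X)@Rm.T+tt)-b[:2]+.5)*8
    p=f(V)
    for a,e in E: cv2.line(c,tuple(map(int,p[a])),tuple(map(int,p[e])),(255,0,0),1)
    for X in([.079,0,.02],[-.098,0,.02]): cv2.circle(c,tuple(map(int,f([X])[0])),4,(0,0,255),1)
    out.append(c)
cv2.imwrite("pics/w2.png",np.hstack(out))
E
python3 carp.py
```

```text
(array([ 0.4947,  0.3483, -0.448 ]), array([-0.7, -0.7,  1. ,  0.5, -0.7,  0. ,  0.5,  0.1]))
```

View pics/w2.png

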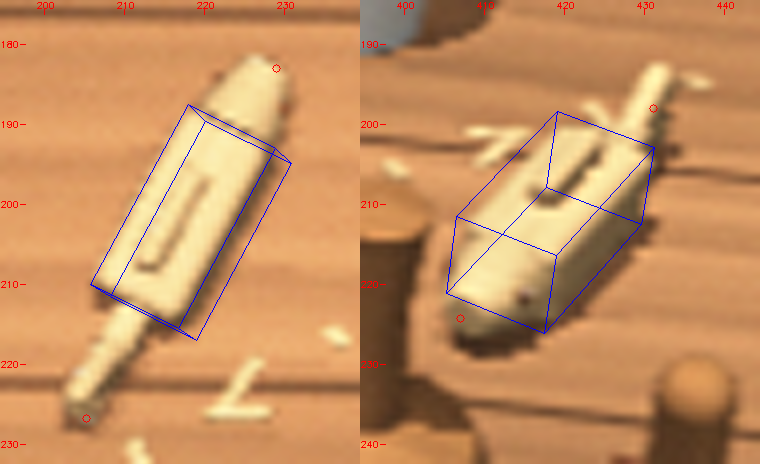

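```bash
python3 - <<'E'
from h import *
for n in("mallet","bottle"):
    for cam in("top","scene"):
        print(n,cam,[([round(v) for v in d["box"]],round(d["conf"],2)) for d in r.search_frame(n,cam)][:2])
print("mallet base by scene",onz("scene",(394,268),0),"handle top",onz("top",(233,123),.205))
print("bottle top",onz("top",(234,243),.2), "base",onz("scene",(396,187),0))
plan([.496,.349,.24],64.3)
E
```

```text
mallet top [([229, 116, 258, 150], 0.87), ([371, 124, 396, 155], 0.36)]
mallet scene [([377, 207, 411, 277], 0.59)]
bottle top [([229, 239, 253, 255], 0.6)]
bottle scene [([264, 174, 283, 200], 0.71), ([385, 138, 408, 192], 0.66)]
mallet base by scene [ 7.47524058e-01  2.85526907e-01 -1.11022302e-16] handle top [0.73013033 0.27638402 0.205     ]
bottle top [0.33779069 0.25657344 0.2       ] base [0.32791253 0.26762968 0.        ]
tcp [0.5115 0.0007 0.2567] yaw_y 15.28 tool tilt 0.15 gap 74.9 F [0.1 0.2 0.4] t 9.025
->shift [340.1  76.8  16.3] turn -49.02
```

Call:
step_arm(steps=[[60, 14, 0, -10], [120, 28, 0, -20], [180, 42, 5, -30], [240, 56, 10, -40], [300, 70, 16, -49]], gripper=75)

```text
t: 9.65
tcp_pos: [0.4997, 0.3103, 0.2395]
orientation: [0.691, 3.063, -0.001]
contact_force: [0.9, -1.0, 0.8]
finger_gap: 0.0749
```

```bash
python3 - <<'E'
from h import *
plan([.496,.349,.10],64.3)
E
```

```text
tcp [0.4997 0.3103 0.2395] yaw_y 64.57 tool tilt 0.12 gap 74.9 F [ 0.9 -1.   0.8] t 9.65
->shift [ 20.2  33.5 139.4] turn 0.27
```

Call:
step_arm(steps=[[20, 33, 20, 0.3], [20, 33, 60, 0.3], [20, 33, 110, 0.3], [20, 33, 139, 0.3], [20, 33, 139, 0.3]])

```text
t: 10.28
tcp_pos: [0.4947, 0.3478, 0.098]
orientation: [-0.699, -3.061, 0.006]
contact_force: [-0.5, 0.8, -0.2]
finger_gap: 0.0748
```

```bash
python3 - <<'E'
from h import *
snap("p8",(185,165,60,70),(385,160,60,70),6.4)
plan([.496,.349,.018],64.3)
u=R.from_euler("z",np.radians(64.3)).apply([1,0,0])
for k in(-.04,0,.04): print(proj("scene",r.get_state()["tcp_pos"]+[0,0,-.0]+k*u))
E
```

```text
tcp [0.496  0.3489 0.101 ] yaw_y 64.28 tool tilt 0.1 gap 75.2 F [ 0.1 -0.1  0.3] t 10.375
->shift [ 0.2  0.1 83. ] turn -0.02
[[410.14603201 187.98088067]]
[[421.50531394 192.0826836 ]]
[[433.22645712 196.31515355]]
```

View pics/p8.png

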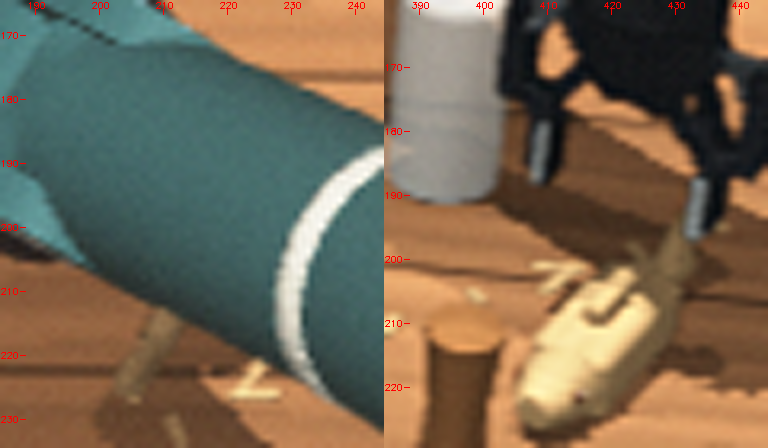

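Call:
step_arm(steps=[[0, 0, 30, 0], [0, 0, 60, 0], [0, 0, 78, 0], [0, 0, 83, 0], [0, 0, 83, 0]])

```text
t: 11.0
tcp_pos: [0.4965, 0.3492, 0.0188]
orientation: [0.699, 3.061, 0.0]
contact_force: [0.0, -0.7, 0.2]
finger_gap: 0.0748
```

```bash
python3 - <<'E'
from h import *
snap("p9",(185,165,60,70),(385,160,60,70),6.4)
plan([.496,.349,.018],64.3)
E
```

```text
tcp [0.4966 0.3492 0.0191] yaw_y 64.28 tool tilt 0.15 gap 75.0 F [0.4 0.1 0.4] t 11.1
->shift [ 0.4 -0.5  1.1] turn -0.02
```

View pics/p9.png

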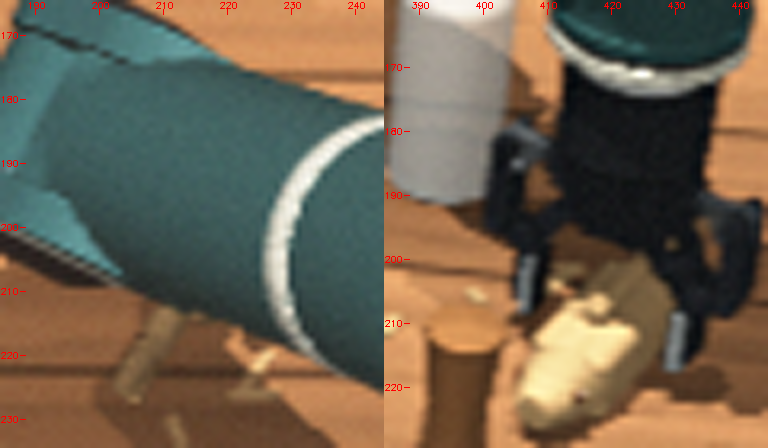

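Call:
step_arm(steps=[[0, 0, 0, 0], [0, 0, 0, 0], [0, 0, 0, 0], [0, 0, 0, 0]], gripper=38, newtons=40)

```text
t: 11.6
tcp_pos: [0.497, 0.3495, 0.0199]
orientation: [0.699, 3.059, 0.002]
contact_force: [-1.1, -2.2, 8.0]
finger_gap: 0.0434
```

Call:
step_arm(steps=[[0, 0, -10, 0], [0, 0, -50, 0], [0, 0, -100, 0], [0, 0, -150, 0], [0, 0, -180, 0]])

```text
t: 12.22
tcp_pos: [0.4965, 0.3498, 0.203]
orientation: [0.698, 3.058, 0.004]
contact_force: [-0.0, 0.4, -2.5]
finger_gap: 0.0432
```

```bash
python3 - <<'E'
from h import *
snap("p10",(185,165,60,70),(375,120,70,90),5.6)
plan([.652,.039,.20],15.2)
E
```

```text
tcp [0.4972 0.3503 0.2037] yaw_y 64.27 tool tilt 0.48 gap 43.5 F [-0.3  0.2 -2. ] t 12.325
->shift [-274.6 -213.3    4.1] turn 49.07
```

View pics/p10.png

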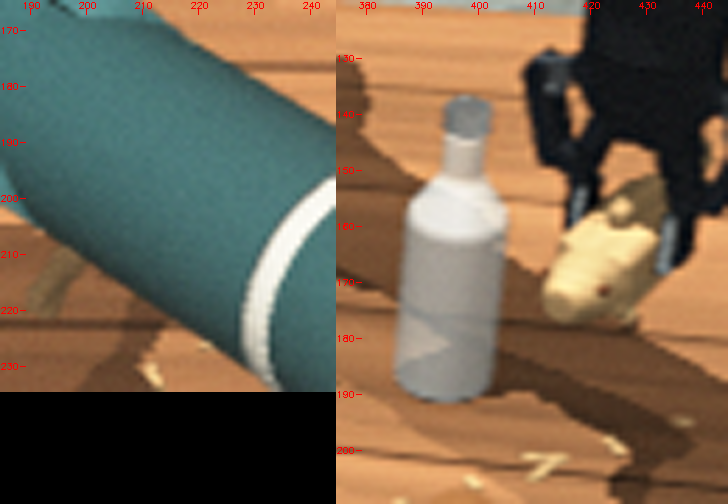

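Call:
step_arm(steps=[[-45, -35, 0, 8], [-95, -73, 0, 17], [-145, -112, 0, 27], [-195, -150, 0, 37], [-240, -185, 0, 46]])

```text
t: 12.95
tcp_pos: [0.6334, 0.0772, 0.2036]
orientation: [1.845, 2.537, 0.01]
contact_force: [0.0, 0.2, -1.9]
finger_gap: 0.0436
```

```bash
python3 - <<'E'
from h import *
plan([.652,.039,.20],15.2)
E
```

```text
tcp [0.6334 0.0772 0.2036] yaw_y 17.94 tool tilt 0.44 gap 43.6 F [ 0.   0.2 -1.9] t 12.95
->shift [-42.1   5.9   3.7] turn 2.74
```

Call:
step_arm(steps=[[-42, 6, 0, 2.7], [-42, 6, 0, 2.7], [-42, 6, 30, 2.7], [-42, 6, 64, 2.7], [-42, 6, 64, 2.7]])

```text
t: 13.58
tcp_pos: [0.6506, 0.0399, 0.1372]
orientation: [1.905, 2.498, 0.006]
contact_force: [-0.7, -0.6, -1.6]
finger_gap: 0.0437
```

```bash
python3 - <<'E'
from h import *
snap("p11",(265,120,75,75),(270,165,90,95),4.7)
plan([.652,.039,.0955],15.2)
E
```

```text
tcp [0.6525 0.04   0.1405] yaw_y 15.3 tool tilt 0.45 gap 43.4 F [-0.7 -0.6 -0.5] t 13.675
->shift [-0.9 -1.1 45. ] turn 0.1
```

View pics/p11.png

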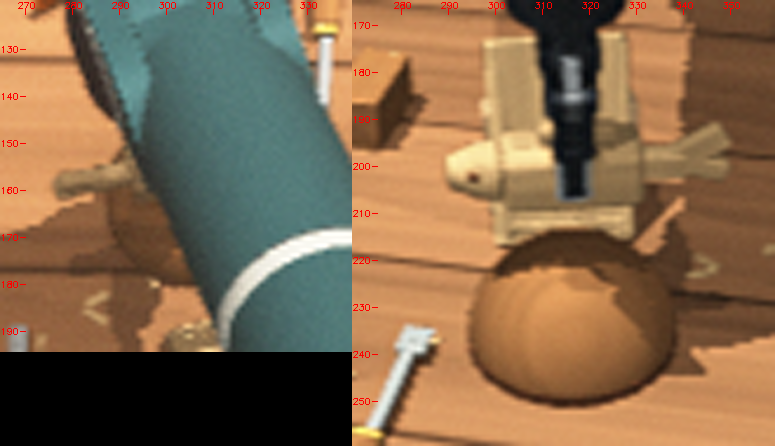

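```bash
python3 - <<'E'
from h import *
im=cv2.imread("pics/p11_scene.png");b=(280,180,85,50);f=9
c=crop(im,*b,f)
T=np.array([.6525,.040,.1405-.0195]);Rm=R.from_euler("z",np.radians(15.3-90)).as_matrix()
V=np.array([[x,y,z] for x in(-.045,.045) for y in(-.022,.022) for z in(0,.04)]);E=[(i,i^k) for i in range(8) for k in(1,2,4) if i<i^k]
g=lambda X:(proj("scene",np.atleast_2d(X)@Rm.T+T)-b[:2]+.5)*f
p=g(V)
for a,e in E: cv2.line(c,tuple(map(int,p[a])),tuple(map(int,p[e])),(255,0,0),1)
for X in([.079,0,.02],[-.098,0,.02]): cv2.circle(c,tuple(map(int,g(X)[0])),4,(0,0,255),1)
th=np.linspace(0,2*np.pi,100);q=(proj("scene",np.c_[.652+.07*np.cos(th),.039+.07*np.sin(th),0*th+.005])-b[:2]+.5)*f
for a in q: cv2.circle(c,tuple(map(int,a)),1,(0,255,0),-1)
cv2.imwrite("pics/w3.png",c)
E
```

```text
(no output)
```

View pics/w3.png

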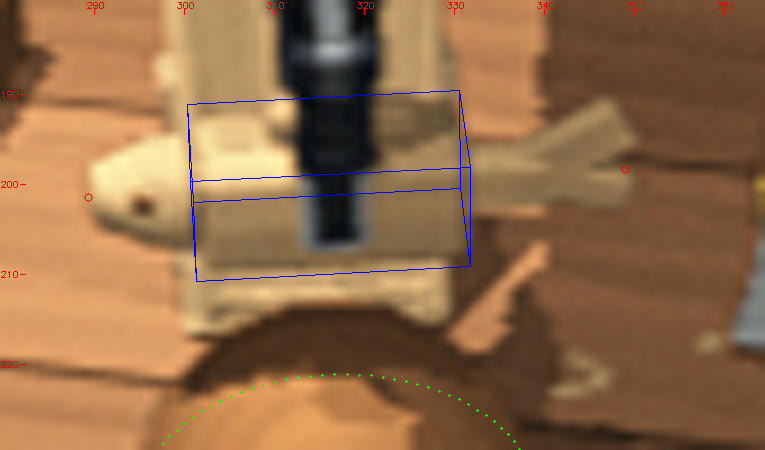

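Call:
step_arm(steps=[[-1, -1, 12, 0], [-1, -1, 24, 0], [-1, -1, 34, 0], [-1, -1, 40, 0], [-1, -1, 40, 0]])

```text
t: 14.3
tcp_pos: [0.6519, 0.039, 0.0999]
orientation: [1.904, 2.495, 0.01]
contact_force: [0.7, 0.2, -1.4]
finger_gap: 0.0435
```

```bash
python3 - <<'E'
from h import *
plan([.652,.039,.0945],15.2)
snap("p12",None,(275,170,85,55),9)
E
```

```text
tcp [0.6519 0.039  0.0999] yaw_y 15.3 tool tilt 0.41 gap 43.5 F [ 0.7  0.2 -1.4] t 14.3
->shift [0.  0.1 5.4] turn 0.1
```

View pics/p12.png

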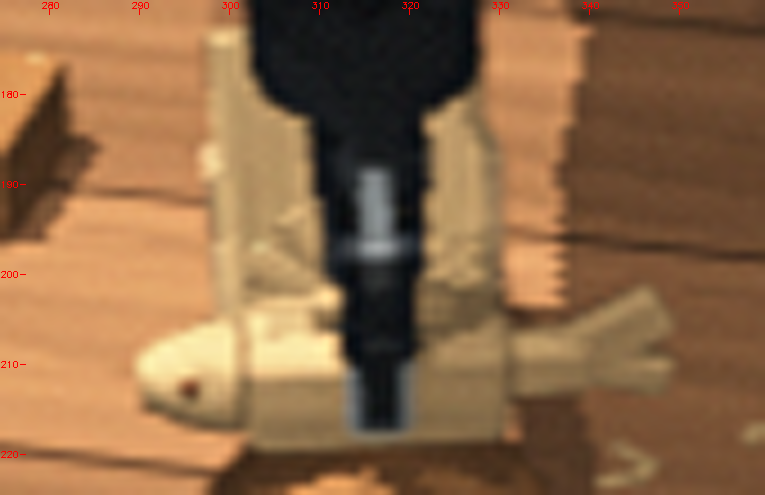

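Call:
step_arm(steps=[[0, 0, 2, 0], [0, 0, 3.5, 0], [0, 0, 4.5, 0], [0, 0, 4.5, 0]])

```text
t: 14.85
tcp_pos: [0.6522, 0.039, 0.0959]
orientation: [1.904, 2.494, 0.011]
contact_force: [0.3, 0.3, -2.4]
finger_gap: 0.0433
```

Call:
step_arm(steps=[[0, 0, 0.6, 0], [0, 0, 1.2, 0], [0, 0, 1.2, 0]])

```text
t: 15.22
tcp_pos: [0.6522, 0.039, 0.0948]
orientation: [1.904, 2.494, 0.011]
contact_force: [-1.7, 0.1, 1.6]
finger_gap: 0.0435
```

Call:
step_arm(steps=[[0, 0, 0, 0], [0, 0, 0, 0], [0, 0, 0, 0], [0, 0, 0, 0]], gripper=56)

```text
t: 15.72
tcp_pos: [0.6522, 0.039, 0.0949]
orientation: [1.903, 2.494, 0.011]
contact_force: [0.0, -0.1, 0.1]
finger_gap: 0.056
```

```bash
python3 - <<'E'
from h import *
plan([.652,.039,.0945],15.2)
snap("p13",None,(275,170,85,55),9)
E
```

```text
tcp [0.6522 0.039  0.0949] yaw_y 15.3 tool tilt 0.46 gap 56.0 F [ 0.  -0.1  0.1] t 15.725
->shift [ 0.1 -0.2  0.4] turn 0.1
```

View pics/p13.png

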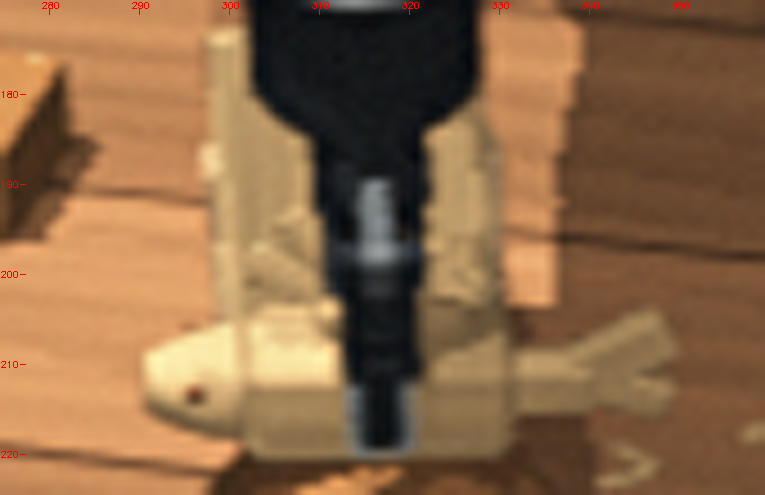

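Call:
step_arm(steps=[[0, 0, 0, 0], [0, 0, 0, 0], [0, 0, 0, 0], [0, 0, 0, 0], [0, 0, 0, 0]], gripper=70)

```text
t: 16.4
tcp_pos: [0.6523, 0.039, 0.0949]
orientation: [1.903, 2.494, 0.011]
contact_force: [1.0, 0.6, -0.3]
finger_gap: 0.0702
```

```bash
python3 - <<'E'
from h import *
snap("p14",None,(275,170,85,55),9)
E
```

```text
(no output)
```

View pics/p14.png

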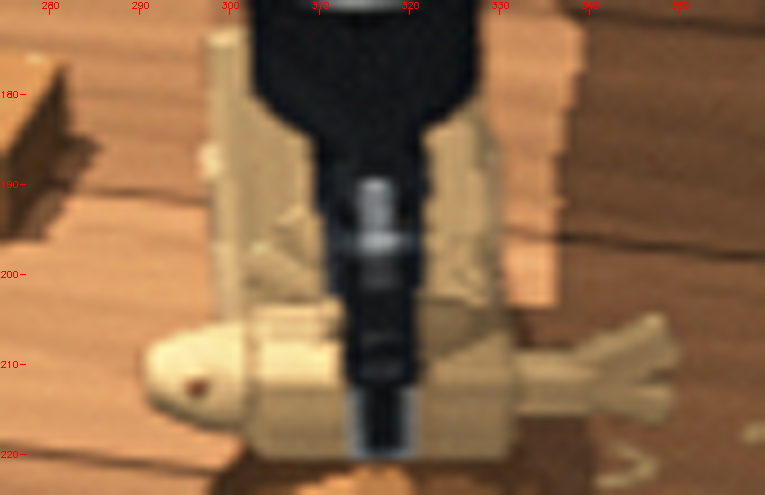

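Carp sits free and roughly level (body u 302–331). Lift away straight up.

Call:
step_arm(steps=[[0, 0, -10, 0], [0, 0, -30, 0], [0, 0, -60, 0], [0, 0, -110, 0], [0, 0, -160, 0]])

```text
t: 17.08
tcp_pos: [0.6509, 0.0387, 0.258]
orientation: [1.903, 2.494, 0.012]
contact_force: [-0.1, 0.1, 1.3]
finger_gap: 0.07
```

Call:
step_arm(steps=[[-50, 0, 0, 0], [-110, 0, 0, 0], [-170, 0, 0, 0], [-230, 0, 0, 0], [-280, 0, 0, 0]])

```text
t: 17.7
tcp_pos: [0.725, -0.234, 0.2596]
orientation: [1.903, 2.492, 0.013]
contact_force: [-0.4, 0.1, 0.1]
finger_gap: 0.0702
```

```bash
python3 - <<'E'
from h import *
snap("p15",(265,130,75,75),(275,160,75,75),5.2)
E
```

```text
(no output)
```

View pics/p15.png

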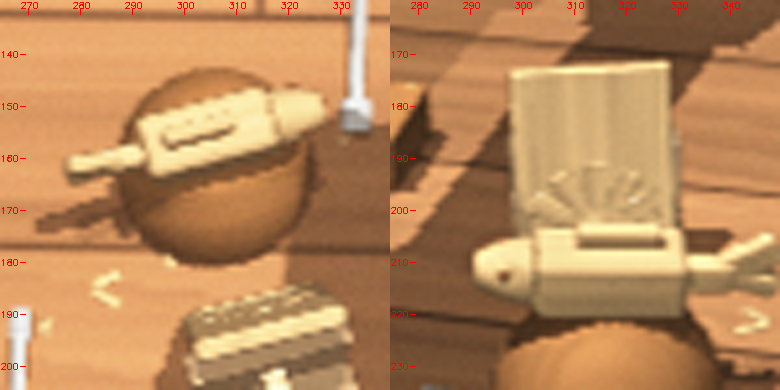

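Call:
step_arm(steps=[[0, 0, 0, 0], [0, 0, 0, 0], [0, 0, 0, 0], [0, 0, 0, 0], [0, 0, 0, 0]])

```text
t: 18.42
tcp_pos: [0.7245, -0.238, 0.2584]
orientation: [1.91, 2.487, 0.009]
contact_force: [0.1, 0.3, 0.3]
finger_gap: 0.0701
```

```bash
python3 - <<'E'
from h import *
snap("p16",(265,130,75,75),(275,160,75,75),5.2)
for n in("top","scene"):
    d=cv2.absdiff(cv2.imread(f"pics/p15_{n}.png"),cv2.imread(f"pics/p16_{n}.png"))[130:250,265:350];print(n,d.max(),d.mean())
out=[]
for n,b in(("top",(270,135,65,50)),("scene",(285,190,65,50))):
    f=6;c=crop(cv2.imread(f"pics/p16_{n}.png"),*b,f)
    V=np.array([[x,y,z] for x in(-.045,.045) for y in(-.022,.022) for z in(0,.04)]);E=[(i,i^k) for i in range(8) for k in(1,2,4) if i<i^k]
    for tilt,col in((0,(255,0,0)),(-.07,(0,160,0))):
        Rm=(R.from_euler("z",np.radians(15.3-90))*R.from_euler("y",tilt)).as_matrix();T=np.array([.652,.039,.075])
        p=(proj(n,V@Rm.T+T)-b[:2]+.5)*f
        for a,e in E: cv2.line(c,tuple(map(int,p[a])),tuple(map(int,p[e])),col,1)
    out.append(c)
cv2.imwrite("pics/w4.png",np.hstack(out))
E
```

```text
top 88 2.7049673202614377
scene 89 1.8866993464052288
```

View pics/w4.png

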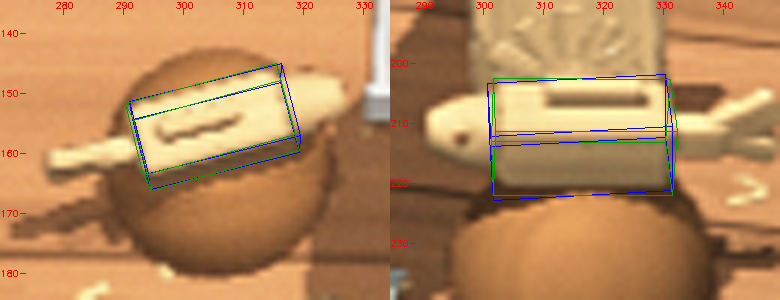

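View pics/p16.png

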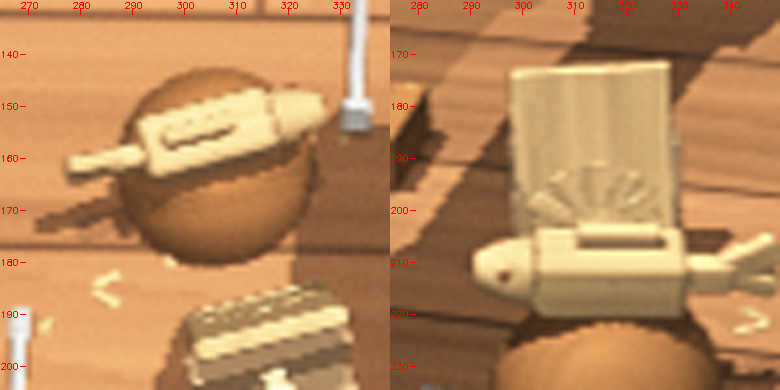

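```bash
python3 - <<'E'
from h import *
a,b=cv2.imread("pics/scene0.png"),cv2.imread("pics/p16_scene.png")
for n,(x0,y0,x1,y1) in dict(blank=(212,170,235,200),offcut=(264,174,283,200),gouge=(355,180,375,222),bottle=(385,138,406,190),sander=(208,222,236,260)).items():
    g=lambda i:cv2.cvtColor(i,cv2.COLOR_BGR2GRAY)
    m=cv2.matchTemplate(g(b)[y0-8:y1+8,x0-8:x1+8],g(a)[y0:y1,x0:x1],cv2.TM_CCOEFF_NORMED);_,v,_,l=cv2.minMaxLoc(m);print(n,round(v,2),l[0]-8,l[1]-8)
print(r.sign_off(),r.get_state()["t"])
E
```

```text
blank 0.97 0 0
offcut 0.96 0 0
gouge 1.0 0 0
bottle 1.0 0 0
sander 0.98 0 0
the job is handed in; nothing more can be done
the job is handed in; nothing more can be done
```

I handed the job in after about 19 s of the 64 s allowed; the interface gives no verdict.

- **Panel:** I lifted the flower-carved panel from the rack, stood it about 36 mm in front of the bracket, let go and tipped its top back. It now leans on the bracket face outwards, centred, at about 18° worked out from where I set the foot. I did not measure the final angle.
- **Carp:** I took the larger pale carp, lowered it onto the dome with a contact force of about 4 N, and released it. Two pictures about 0.7 s apart show it in the same place by eye. A raw pixel comparison of them did show changes, mostly near moving shadows, so it neither confirmed nor ruled out motion. The carp is side-on to the panel. In a wireframe overlay it looks about 4° tail-down (limit 12°) and within a few mm of the dome top.
- **Bystanders:** the blank panel, offcut, bottle, sanding block and one gouge showed no shift in the scene picture. I did not check the mallet or the other gouge this way; nothing I did came near them.
- **Robot:** the gripper was clear of everything at hand-in.

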